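# Turn the brush tin over on its drying stand

### The job

The washed orange brush tin must air with its vent holes facing up. Lift it off its stand, pinching its loose lid shut so that it does not come open, turn the tin over and lay it back squarely in the middle of the same stand, resting on its lid, still closed. Leave the blue tin alone.

Things in the scene. Friction and masses are not known exactly. Their poses are not given: they have to be found in the camera images.
- tin_mid (a point): Centre of the closed orange tin: 180 mm long (y axis), 70 wide (x), 40 thick with its white-rimmed lid (z, from the flat underside with black vent holes to the lid); 0.22 to 0.36 kg. Starts lid-up on its stand, z axis 45 degrees from vertical, x straight down the slope. Pinch it across the 40 mm, mid-length, one finger on lid and one on underside, coming down along its x axis from the upper edge.
- tin_lid_mid (a point): Centre of the orange tin's loose lid plate (4 mm thick, 69 x 179 mm; a plug 6 mm deep sits in the tin with about 2 mm of play; only its weight holds it). Shut, it lies 18 mm from the tin's centre along the tin's z axis; same axes as the tin.
- stand_seat (a point): Where the tin's centre lies when seated, either way up, 89 mm over the desk. Axes of the fixed steel stand: z up, y its length; its slope (72 mm) falls 45 degrees towards +x, away from the robot, to a 36 mm lip square to it; their corner is 50 mm high. Two brackets 20 mm wide, 72 mm either side of the middle, open between. Laid back, tin x again points down the slope, z 45 degrees from down.
- blue_tin_mid (a point): Centre of a blue tin of the same size with a grey lid, on another stand of the same kind; not to be disturbed.
Things that resemble listed ones, but are neither listed nor needed, are in the scene too. Of the things that look like the part that bears tin_mid, the larger one is meant. Of the things shaped like the part that bears tin_lid_mid, the white one is meant.

How it is judged:
On the way, in this order (a step that is already met when the one before it is completed fails the run):
1. the orange tin is lifted off its stand (its centre more than 50 mm from the seat) with the lid shut (distance between tin_mid and stand_seat above 0.05 m and z of tin_lid_mid in the frame of tin_mid below 0.024 m and x of tin_lid_mid in the frame of tin_mid between -0.008 and 0.008 m and y of tin_lid_mid in the frame of tin_mid between -0.008 and 0.008 m), for 0.2 s.
2. it is turned lid-down (its z axis more than 20 degrees below level) with the lid shut (angle between tin_mid's own z axis and vertical above 1.92 rad and z of tin_lid_mid in the frame of tin_mid below 0.024 m and x of tin_lid_mid in the frame of tin_mid between -0.008 and 0.008 m and y of tin_lid_mid in the frame of tin_mid between -0.008 and 0.008 m), for 0.2 s.
At the end, for the whole second after the job is handed in: The orange tin rests lid-down on its own stand, at rest: its centre within 18 mm of the seat point, its z axis 135 degrees from up within 11 degrees, its length along the stand's within 10 degrees, and the lid shut (within 8 mm sideways and not more than 6 mm open) (distance between tin_mid and stand_seat below 0.018 m and angle between tin_mid's own z axis and vertical between 2.16 and 2.56 rad and angle between the y axis of tin_mid and the y axis of stand_seat, either way round below 0.175 rad and linear speed of tin below 0.02 m/s and z of tin_lid_mid in the frame of tin_mid below 0.024 m and x of tin_lid_mid in the frame of tin_mid between -0.008 and 0.008 m and y of tin_lid_mid in the frame of tin_mid between -0.008 and 0.008 m); the robot touches nothing.
It fails at once if the orange tin's lid comes open by more than 10 mm (z of tin_lid_mid in the frame of tin_mid above 0.028 m).
It fails at once if the blue tin is moved more than 15 mm (distance of blue_tin_mid from where it was at the start of the episode above 0.015 m).
It also fails if it takes over 42 s, if anything falls off the work surface, if the arm or the gripper's body presses on something with over 40 N, if the wrist force passes 120 N, or if a joint passes its speed limit or range.

### The arm

A 7-joint arm with a two-finger parallel gripper is mounted at the origin on the work surface. World frame = base frame: x ahead of the robot, y to its left, z up, the work surface at z = 0. Lengths are in m, angles in rad, forces in N, time in s.
With the tool pointing down it reaches from about 0.425 to 1.025 m from the base axis. Payload 9.4 kg.
Tool frame: the origin (TCP) lies at the very end of the fingers, on their centre line; the grasp point (between the pads) lies robot.tcp_to_grasp behind it (robot.tcp_to_grasp is the distance from the TCP to the grasp point, in m); z points along the fingers, y is the direction in which the jaws open and shut (so a half turn about z gives the same grasp; the last joint's range is limited). The gripper opens to 93 mm and grips with 3 to 60 N. Pads are 15 mm wide; open, the fingers measure 128 mm over their backs; the gripper's body (75 mm by 188 mm) begins 65 mm behind the grasp point.
Start: joints at [1.098, 0.599, -0.003, 1.599, 0.002, 0.943, -0.08], TCP at [0.28, -0.669, 0.219] pointing down, gripper open.
Joint ranges: [-2.57, 2.57], [-0.35, 1.97], [-1.29, 1.29], [0.11, 2.56], [-1.05, 4.19], [0.11, 1.86], [-2.63, 2.63]. Speed limits (rad/s): [2.22, 2.22, 3.01, 3.01, 3.14, 3.14, 3.14].

### API

Orientations are given as a 3x3 rotation matrix whose columns are the frame's x, y, z axes.
In Python, from cell import robot gives the robot as it stands.
- The arm moves only by the tool apply_moves, never from a script. Its argument "motion" is a list of rows, each a list of 3 entries, a list of its own where there are three numbers: the shift along the tool's x, y, z in cm, then the turn, a rotation vector about the tool's x, y, z in degrees, then the closure in counts, from 0 (fully open) to 255 (shut). In form: [[[dx, dy, dz], [wx, wy, wz], gripper], ...]. A call has 1 to 5 rows; each row is the pose to reach, as a shift and turn from the pose commanded when the call began, along the tool's axes at that moment; what a row does not reach only later rows make up. A row lasts 1/10 s, in which the tool goes at most 50 mm and 8.59 degrees, less where a joint would pass 70% of its speed; a pose out of reach is approached as far as the arm can. A call with a gripper value outside its range is refused whole. The fingers move at their own pace and stop on an object; "newtons" is the grip in N (left out, the last holds). Time passes only in rows, so rows that repeat a pose let the fingers close. It gives the time, the measured TCP pose, the force and the opening at its end, in the units of the state.
- robot.get_obs(): the state, without advancing time (a new reading comes with each control period).
- robot.capture(name): name is "side" or "top"; returns the picture (400x640x3 uint8, red, green, blue); there is no depth.
- robot.get_calibration(name): a dict with "intrinsics" (3x3 intrinsics, pixels), "R" (3x3) and "t" (3): a world point X has camera coordinates R X + t. Camera axes: x right, y down, z forward; pixel columns grow to the right and rows downward; lengths in m; the calibration is good to about 2 mm. A picture is of the moment at which its call begins. get_calibration takes no time and is no camera call.
- robot.sign_off(): hands the job in, once; it reports no verdict.
The state is a dict: "time": time; "joint_pos": joint angles; "qd": joint speeds; "joint_efforts": joint torques, N m; "ee_pos": TCP position; "tool_rot": TCP orientation; "wrist_force": force on the tool from outside, world axes, zero at the start; "torque": the same for the moment, N m; "finger_gap": finger opening in m.
Only numpy, scipy, OpenCV 4.12 (cv2) and the standard library are available. Lean on these libraries where they do the work, as an engineer would, in place of code of your own. Each camera call takes 0.05 s, during which the arm holds its last target. There are 200 camera calls.

## Working session

There is one attempt and no reset: what is moved stays moved. The work goes in short steps, Python scripts to look and compute and a tool call to move; the robot and the scene stay as the last step left them, time stands still between calls to the robot, and variables do not carry over. Pictures are saved under pics/ and viewed, about 8 in all and at most 12, crops included, and the job is handed in when it is done.

Besides the shell and the picture viewer there is one more tool, called after ">>>" as name(argument=value, ...) on one line, values as JSON. apply_moves: Moves the arm, as the interface text tells. Its arguments: {"type":"object","properties":{"motion":{"type":"array","items":{"type":"array"}},"newtons":{"type":"number"}},"required":["motion"]}

```bash
ls; mkdir -p pics
python3 - <<'E'
from cell import robot
import cv2,numpy as np
for n in("top","side"):
    im=robot.capture(n); cv2.imwrite(f"pics/{n}0.png",im[:,:,::-1])
    c=robot.get_calibration(n); print(n,c)
o=robot.get_obs(); print(o, robot.tcp_to_grasp)
E
```

```text
pics
top {'intrinsics': array([[400.71024651,   0.        , 313.92503551],
       [  0.        , 400.71024651, 202.25467503],
       [  0.        ,   0.        ,   1.        ]]), 'R': array([[ 0.00569771, -0.99995906,  0.00702904],
       [-0.98156674, -0.00693547, -0.19099381],
       [ 0.19103474, -0.00581124, -0.98156607]]), 't': array([-0.03470836,  0.63380396,  0.73354429])}
side {'intrinsics': array([[408.03151042,   0.        , 313.19914913],
       [  0.        , 408.03151042, 196.3218547 ],
       [  0.        ,   0.        ,   1.        ]]), 'R': array([[-0.92957588, -0.36833208,  0.01483815],
       [-0.23295325,  0.55576583, -0.79803328],
       [ 0.28569472, -0.74528908, -0.60243067]]), 't': array([0.54757672, 0.22742391, 0.67966579])}
{'time': 0.1, 'joint_pos': array([ 1.09831569,  0.60005354, -0.00253915,  1.60004761,  0.00177262,
        0.94290842, -0.07979837]), 'qd': array([ 4.56878833e-04, -2.85685748e-03, -8.34409507e-04, -7.10622671e-04,
       -8.46374268e-04, -7.76471929e-04, -1.14810382e-06]), 'joint_efforts': array([ 7.50500767e-03, -7.66547942e+01,  1.50348131e+00, -2.52935886e+01,
       -5.21646452e-02,  1.36456214e-02,  6.85934765e-05]), 'ee_pos': array([ 0.27932922, -0.6685511 ,  0.21784111]), 'tool_rot': array([[ 9.22680223e-01,  3.85565541e-01, -6.47078850e-04],
       [ 3.85566068e-01, -9.22679373e-01,  1.25800881e-03],
       [-1.12001460e-04, -1.41023150e-03, -9.99998999e-01]]), 'wrist_force': array([0.74543785, 0.40268794, 0.45795118]), 'torque': array([ 0.00305117, -0.00794654,  0.02523021]), 'finger_gap': 0.0929943062986505} 0.0188
```

View pics/top0.png

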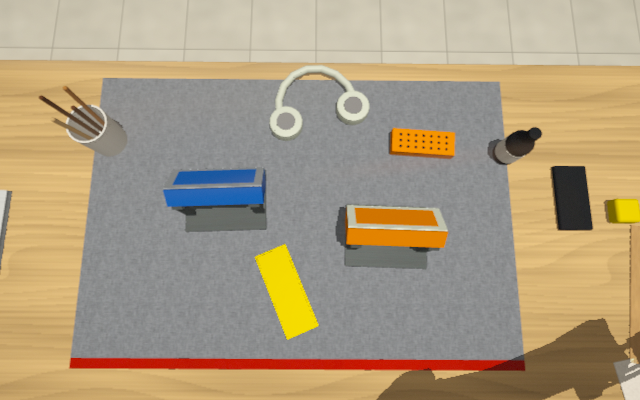

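View pics/side0.png

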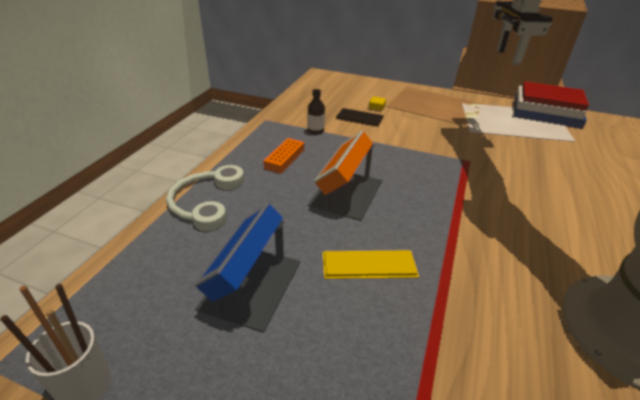

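The top picture shows the orange tin at about (396,226), with its lid tilted away from the robot (up in the image). The blue tin is at (216,188), and the decoys are the perforated orange block (423,142) and the yellow plate (287,291). The side picture shows the orange tin at about (345,163) and the blue one at (243,252). Next I'll zoom in on the corners.

Run:
```python
import cv2,numpy as np
a=cv2.imread("pics/top0.png")[190:280,330:460]; b=cv2.imread("pics/side0.png")[120:230,300:400]
a=cv2.resize(a,None,fx=3.2,fy=3.2,interpolation=cv2.INTER_CUBIC); b=cv2.resize(b,None,fx=3.8,fy=3.8,interpolation=cv2.INTER_CUBIC)
h=max(len(a),len(b)); c=np.zeros((h,a.shape[1]+b.shape[1],3),np.uint8); c[:len(a),:a.shape[1]]=a; c[:len(b),a.shape[1]:]=b
print(a.shape,c.shape); cv2.imwrite("pics/z.png",c)
```

```text
(288, 416, 3) (418, 796, 3)
```

View pics/z.png

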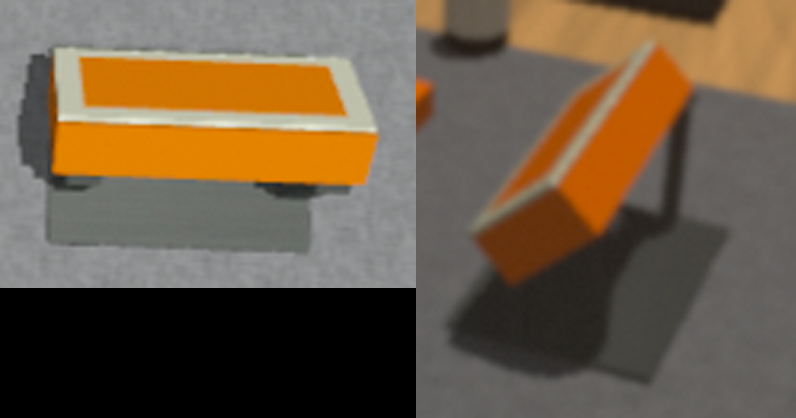

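The crop gives six tin corners in the top view and six in the side view. I'll fit the box pose to those.

```bash
cat > h.py <<'E'
import numpy as np
from cell import robot
from scipy.optimize import least_squares
from scipy.spatial.transform import Rotation as Ro
def proj(n,X):
    c=robot.get_calibration(n); p=(np.atleast_2d(X)@c["R"].T+c["t"])@c["intrinsics"].T
    return p[:,:2]/p[:,2:]
def Rtin(yaw,tilt): # columns x,y,z of lid-up tin
    return (Ro.from_euler('z',yaw)*Ro.from_euler('y',tilt)).as_matrix()
def ray(n,px,z):
    c=robot.get_calibration(n); d=c["R"].T@np.linalg.solve(c["intrinsics"],[*px,1]); o=-c["R"].T@c["t"]
    return o+d*(z-o[2])/d[2]
E
python3 - <<'E'
from h import *
T={(1,1,1):(55,49),(1,-1,1):(347,58),(-1,1,1):(55,120),(-1,-1,1):(378,131),(-1,1,-1):(53,174),(-1,-1,-1):(367,184)}
S={(1,1,1):(473,233),(-1,1,1):(552,183),(-1,1,-1):(601,236),(1,1,-1):(512,286),(-1,-1,1):(655,40),(-1,-1,-1):(692,90)}
obs={"top":(np.array(list(T)),np.array(list(T.values()))/3.2+[330,190]-.3),"side":(np.array(list(S)),(np.array(list(S.values()))-[416,0])/3.8+[300,120]-.3)}
h=np.array([.035,.09,.02])
def f(p,ns=("top","side")):
    return np.concatenate([(proj(n,obs[n][0]*h@Rtin(p[3],p[4]).T+p[:3])-obs[n][1]).ravel() for n in ns])
for ns in (("top","side"),("top",),("side",)):
    r=least_squares(f,[.5,-.2,.089,0,.78],args=(ns,)); print(ns,r.x.round(4),np.degrees(r.x[3:]).round(1),np.abs(r.fun).max().round(2))
print("blue",ray("top",(216,188),.089))
o=robot.get_obs(); print(o["tool_rot"].round(3))
E
```

```text
('top', 'side') [ 0.585  -0.1819  0.0878 -0.0257  0.7787] [-1.5 44.6] 1.11
('top',) [ 0.5845 -0.1816  0.0889 -0.0255  0.7815] [-1.5 44.8] 0.95
('side',) [ 0.5892 -0.1957  0.0785 -0.0288  0.7833] [-1.7 44.9] 0.74
blue [0.65519451 0.15793395 0.089     ]
[[ 0.923  0.386 -0.001]
 [ 0.386 -0.923  0.001]
 [-0.    -0.001 -1.   ]]
```

```bash
cat >> h.py <<'E'
C=np.array([.585,-.182,.0885]); YAW=-.0257; RT=Rtin(YAW,np.pi/4)
RA=np.column_stack([RT[:,1],RT[:,2],RT[:,0]])       # tool axes: x=tin y, y=tin z, z=tin x (tin lid-up)
RB=RA@np.diag([-1,-1,1])
def go(P,R):  # shift (cm) and turn (deg) in tool axes from the present measured pose
    o=robot.get_obs(); R0=o["tool_rot"]
    s=R0.T@(np.array(P)-o["ee_pos"])*100; w=np.degrees(Ro.from_matrix(R0.T@R).as_rotvec())
    print("t",o["time"],"q",o["joint_pos"].round(2),"pos",o["ee_pos"].round(4),"F",o["wrist_force"].round(1),"gap",round(o["finger_gap"],4))
    print("shift",s.round(2),"turn",w.round(2))
E
python3 -c "
from h import *
go([.57,-.18,.30],RA)"
```

```text
t 0.1 q [ 1.1   0.6  -0.    1.6   0.    0.94 -0.08] pos [ 0.2793 -0.6686  0.2178] F [0.7 0.4 0.5] gap 0.093
shift [ 45.66 -33.88  -8.17] turn [-39.91  25.76 -62.3 ]
```

>>> apply_moves(motion=[[[4, -3, -2], [-4, 2.5, -6], 0], [[8, -6, -4], [-8, 5, -12], 0], [[12, -9, -6], [-12, 7.5, -18], 0], [[16, -12, -7], [-16, 10, -24], 0], [[20, -15, -8], [-20, 13, -31], 0]])

```text
time: 0.6
ee_pos: [0.4006, -0.4624, 0.297]
tool_rot: [[0.558, 0.737, 0.382], [0.821, -0.556, -0.129], [0.117, 0.385, -0.915]]
wrist_force: [0.5, -0.7, 0.4]
finger_gap: 0.0928
```

```bash
python3 -c "
from h import *
go([.57,-.18,.30],RA)"
```

```text
t 0.6 q [ 1.19  0.29 -0.39  2.03 -0.19  0.48  0.37] pos [ 0.4006 -0.4624  0.297 ] F [ 0.5 -0.7  0.4] gap 0.0928
shift [32.68 -3.09  2.56] turn [-19.62  12.86 -30.93]
```

>>> apply_moves(motion=[[[5, -0.5, 0.4], [-4, 2.5, -6], 0], [[10, -1, 0.8], [-8, 5, -12], 0], [[15, -1.5, 1.2], [-12, 7.5, -18], 0], [[20, -2, 1.6], [-16, 10, -25], 0], [[25, -2.5, 2], [-19.6, 12.9, -30.9], 0]])

```text
time: 1.1
ee_pos: [0.4969, -0.3036, 0.3051]
tool_rot: [[0.156, 0.757, 0.634], [0.986, -0.159, -0.053], [0.061, 0.633, -0.771]]
wrist_force: [-0.0, 0.3, -0.0]
finger_gap: 0.0929
```

```bash
python3 -c "
from h import *
go([.57,-.18,.30],RA)"
```

```text
t 1.1 q [ 1.37  0.3  -0.88  2.25 -0.81  0.12  1.18] pos [ 0.4969 -0.3036  0.3051] F [-0.   0.3 -0. ] gap 0.0929
shift [13.3   3.25  4.38] turn [-5.37  2.46 -7.9 ]
```

>>> apply_moves(motion=[[[3, 0.7, 1], [-1.5, 0.6, -2], 0], [[6.5, 1.5, 2.2], [-3, 1.2, -4], 0], [[10, 2.4, 3.3], [-4, 1.8, -6], 0], [[13.3, 3.2, 4.4], [-5.4, 2.5, -7.9], 0], [[13.3, 3.2, 4.4], [-5.4, 2.5, -7.9], 0]])

```text
time: 1.6
ee_pos: [0.5734, -0.1885, 0.3392]
tool_rot: [[0.004, 0.746, 0.666], [1.0, -0.014, 0.011], [0.018, 0.666, -0.746]]
wrist_force: [-0.2, 0.2, 0.3]
finger_gap: 0.093
```

```bash
python3 -c "
from h import *
go([.57,-.18,.30],RA)"
```

```text
t 1.6 q [ 0.95  0.21 -0.68  2.23 -1.04  0.11  1.32] pos [ 0.5734 -0.1885  0.3392] F [-0.2  0.2  0.3] gap 0.093
shift [ 0.78 -2.87  2.7 ] turn [-3.24 -1.6   0.23]
```

```bash
cat >> h.py <<'E'
import json
def log():
    o=robot.get_obs(); open("log.txt","a").write(json.dumps([o["joint_pos"].tolist(),o["ee_pos"].tolist(),o["tool_rot"].tolist()])+"\n")
E
python3 - <<'E'
from h import *
import itertools
log()
Q=np.array([[1.09831569,.60005354,-.00253915,1.60004761,.00177262,.94290842,-.07979837],[1.19,.29,-.39,2.03,-.19,.48,.37],[1.37,.3,-.88,2.25,-.81,.12,1.18],robot.get_obs()["joint_pos"]])
R=np.array([[[.92268,.385566,-.000647],[.385566,-.92268,.001258],[-.000112,-.00141,-1]],[[0.558, 0.737, 0.382], [0.821, -0.556, -0.129], [0.117, 0.385, -0.915]],[[0.156, 0.757, 0.634], [0.986, -0.159, -0.053], [0.061, 0.633, -0.771]],robot.get_obs()["tool_rot"]])
res=[]
for s in itertools.product([1,-1],repeat=6):
  def f(p):
    e=[]
    for q,r in zip(Q,R):
      a=[p[0]+s[0]*q[0],q[1],s[1]*q[2],s[4]*q[3],s[2]*q[4],s[5]*q[5],p[1]+s[3]*q[6]]
      e.append((Ro.from_euler('ZYZYZYZ'[:3],a[:3])*Ro.from_euler('YZY',a[3:6])*Ro.from_euler('Z',a[6])).as_matrix()-r)
    return np.ravel(e)
  for x0 in itertools.product([0,2,4],repeat=2):
    r=least_squares(f,x0); res.append((r.cost,s,r.x.round(3)))
res.sort(key=lambda x:x[0])
for r in res[:4]: print(r)
E
```

```text
(np.float64(0.00013624291026422127), (-1, -1, -1, -1, 1, 1), array([6.28 , 1.567]))
(np.float64(0.00013624291026422805), (-1, -1, -1, -1, 1, 1), array([-0.003,  1.567]))
(np.float64(0.00013624291026422854), (-1, -1, -1, -1, 1, 1), array([-0.003,  1.567]))
(np.float64(0.00013624291026422894), (-1, -1, -1, -1, 1, 1), array([6.28 , 1.567]))
```

>>> apply_moves(motion=[[[0, 0, -2], [5, 0, -6], 0], [[0, 0, -4], [10, 0, -12], 0], [[0, 0, -6], [15, 0, -18], 0], [[0, 0, -8], [20, 0, -24], 0]])

```text
time: 2.0
ee_pos: [0.5224, -0.191, 0.3915]
tool_rot: [[-0.207, 0.841, 0.499], [0.971, 0.239, -0.001], [-0.12, 0.485, -0.866]]
wrist_force: [0.4, 2.0, -0.8]
finger_gap: 0.0932
```

```bash
python3 -c "
from h import *
log(); go([.57,-.18,.30],RA)"
```

```text
t 2.0 q [ 0.42  0.05 -0.07  2.11 -0.35  0.52  0.85] pos [ 0.5224 -0.191   0.3915] F [ 0.4  2.  -0.8] gap 0.0932
shift [ 1.19 -0.17 10.3 ] turn [-14.87  -2.65  14.93]
```

>>> apply_moves(motion=[[[-3, 0, -2], [0, 6, 5], 0], [[-6, 0, -4], [0, 12, 10], 0], [[-9, 0, -6], [0, 18, 15], 0], [[-12, 0, -6], [0, 24, 15], 0]])

```text
time: 2.4
ee_pos: [0.5179, -0.3092, 0.4619]
tool_rot: [[-0.173, 0.888, 0.427], [0.915, -0.017, 0.404], [0.366, 0.46, -0.809]]
wrist_force: [1.7, 0.1, -0.0]
finger_gap: 0.093
```

```bash
python3 -c "
from h import *
log(); go([.57,-.18,.30],RA)"
```

```text
t 2.4 q [ 0.72  0.27  0.07  1.7  -0.69  1.24  1.13] pos [ 0.5179 -0.3092  0.4619] F [ 1.7  0.1 -0. ] gap 0.093
shift [ 4.99 -3.04 20.54] turn [-17.39 -24.38  -3.42]
```

>>> apply_moves(motion=[[[3, 2, 0], [0, -6, 5], 0], [[6, 4, 0], [0, -12, 10], 0], [[9, 6, 0], [0, -18, 15], 0], [[12, 8, 0], [0, -24, 20], 0]])

```text
time: 2.8
ee_pos: [0.5612, -0.2141, 0.5245]
tool_rot: [[0.227, 0.887, 0.401], [0.956, -0.283, 0.084], [0.188, 0.364, -0.912]]
wrist_force: [-0.7, -0.0, -0.8]
finger_gap: 0.0928
```

```bash
python3 -c "
from h import *
log(); go([.57,-.18,.30],RA)"
```

```text
t 2.8 q [ 0.36  0.08  0.05  1.7  -0.28  1.02  0.24] pos [ 0.5612 -0.2141  0.5245] F [-0.7 -0.  -0.8] gap 0.0928
shift [-0.76 -8.36 21.12] turn [-21.94  -2.48 -15.95]
```

```bash
cat >> h.py <<'E'
def As(q):
    out=[];R=Ro.identity()
    for ax,a in zip('zyzyzyz',[-q[0],q[1],-q[2],q[3],-q[4],q[5],np.pi/2-q[6]]):
        R=R*Ro.from_euler(ax,a); out.append(R.as_matrix())
    return out
def rows(q,cols): # cols: (frame idx, axis)
    A=As(q); return np.column_stack([([0,0,1.] if k<0 else A[k][:,i]) for k,i in cols])
E
python3 - <<'E'
from h import *
D=[json.loads(l) for l in open("log.txt")]
D.append([[1.09831569,.60005354,-.00253915,1.60004761,.00177262,.94290842,-.07979837],[0.27932922,-0.6685511,0.21784111],None])
for d in D[:-1]: print(np.abs(As(d[0])[-1]-np.array(d[2])).max().round(4),end=' ')
b=np.ravel([d[1] for d in D])
for cols in ([(-1,2),(2,2),(4,2),(6,2)],[(-1,2),(2,2),(4,2),(6,2),(0,1)],[(-1,2),(0,0),(2,2),(2,0),(4,0),(4,2),(5,0),(6,2)],[(-1,2),(0,0),(0,1),(2,2),(2,0),(2,1),(4,0),(4,1),(4,2),(5,0),(6,2)]):
    M=np.vstack([rows(d[0],cols) for d in D]); x,*_=np.linalg.lstsq(M,b,rcond=1e-6); print(cols,x.round(4),"max res mm",(1000*np.abs(M@x-b).max()).round(2),np.linalg.cond(M).round())
E
```

```text
0.0 0.0 0.0 0.0 [(-1, 2), (2, 2), (4, 2), (6, 2)] [0.2393 0.6286 0.469  0.2537] max res mm 55.65 12.0
[(-1, 2), (2, 2), (4, 2), (6, 2), (0, 1)] [ 0.2858  0.6531  0.4402  0.3507 -0.0587] max res mm 9.19 12.0
[(-1, 2), (0, 0), (2, 2), (2, 0), (4, 0), (4, 2), (5, 0), (6, 2)] [ 0.2472 -0.004   0.5839  0.0425 -0.0358  0.4003 -0.0167  0.2734] max res mm 50.28 22.0
[(-1, 2), (0, 0), (0, 1), (2, 2), (2, 0), (2, 1), (4, 0), (4, 1), (4, 2), (5, 0), (6, 2)] [ 2.836e-01 -0.000e+00 -2.990e-02  6.469e-01 -0.000e+00 -2.640e-02
  0.000e+00 -4.000e-04  4.423e-01 -0.000e+00  3.393e-01] max res mm 0.0 33.0
```

```bash
cat >> h.py <<'E'
COLS=[(-1,2),(0,1),(2,2),(2,1),(4,1),(4,2),(6,2)]
D=[json.loads(l) for l in open("log.txt")]+[[[1.09831569,.60005354,-.00253915,1.60004761,.00177262,.94290842,-.07979837],[0.27932922,-0.6685511,0.21784111],None]]
LX=np.linalg.lstsq(np.vstack([rows(d[0],COLS) for d in D]),np.ravel([d[1] for d in D]),rcond=None)[0]
LO=np.array([-2.57,-.35,-1.29,.11,-1.05,.11,-2.63]);HI=np.array([2.57,1.97,1.29,2.56,4.19,1.86,2.63])
def fk(q): return rows(q,COLS)@LX, As(q)[-1]
def ik(P,R,q0,q3=None,w=0.):
    def f(q):
        p,r=fk(q); e=np.r_[(p-P)*5,Ro.from_matrix(r.T@R).as_rotvec()]
        return np.r_[e,[] if q3 is None else (q[2]-q3), w*(q-q0)]
    s=least_squares(f,np.clip(q0,LO+1e-3,HI-1e-3),bounds=(LO,HI)); return s.x,np.abs(s.fun[:6]).max()
E
python3 - <<'E'
from h import *
rng=np.random.default_rng(0)
for nm,P in (("grasp",C+RT[:,0]*.0188),("up.15",C+RT[:,0]*.0188+[0,0,.15]),("up.2back.05",C+RT[:,0]*.0188+[-.05,0,.2])):
  for rn,R in (("A",RA),("B",RB)):
    print(nm,rn)
    S=[]
    for q3 in np.arange(-1.2,1.3,.3):
      for k in range(12):
        q,e=ik(P,R,rng.uniform(LO,HI),q3)
        if e<1e-4 and not any(np.abs(q-s).max()<.05 for s in S): S.append(q); print(q.round(2))
E
```

```text
grasp A
[ 1.05  1.08 -1.2   2.45  2.46  0.99 -1.87]
[ 0.91  0.92 -0.9   2.46  2.71  0.86 -2.21]
[ 0.72  0.81 -0.6   2.47  2.97  0.81 -2.55]
[-0.2   1.02  0.9   2.53  3.88  1.33  2.53]
[-0.3   1.23  1.2   2.53  3.99  1.59  2.32]
grasp B
[ 1.05  1.08 -1.2   2.45  2.46  0.99  1.27]
[ 0.91  0.92 -0.9   2.46  2.71  0.86  0.93]
[ 0.72  0.81 -0.6   2.47  2.97  0.81  0.6 ]
[ 0.52  0.76 -0.3   2.48  3.2   0.83  0.3 ]
[ 0.32  0.75 -0.    2.49  3.41  0.89  0.04]
[ 0.12  0.79  0.3   2.51  3.58  0.99 -0.19]
[-0.06  0.88  0.6   2.52  3.74  1.13 -0.4 ]
[-0.2   1.02  0.9   2.53  3.88  1.33 -0.61]
[-0.3   1.23  1.2   2.53  3.99  1.59 -0.82]
up.15 A
[ 1.14  0.65 -1.2   2.36  2.26  0.55 -1.89]
[ 0.97  0.52 -0.9   2.37  2.62  0.42 -2.3 ]
[-0.11  0.46  0.6   2.43  3.97  0.66  2.55]
[-0.28  0.55  0.9   2.44  4.11  0.82  2.39]
up.15 B
[ 1.14  0.65 -1.2   2.36  2.26  0.55  1.25]
[ 0.97  0.52 -0.9   2.37  2.62  0.42  0.84]
[ 0.76  0.44 -0.6   2.38  3.02  0.38  0.41]
[ 0.54  0.4  -0.3   2.39  3.36  0.41  0.05]
[ 0.32  0.39  0.    2.41  3.61  0.46 -0.22]
[ 0.1   0.41  0.3   2.42  3.81  0.55 -0.42]
[-0.11  0.46  0.6   2.43  3.97  0.66 -0.59]
[-0.28  0.55  0.9   2.44  4.11  0.82 -0.75]
up.2back.05 A
[ 1.26  0.45 -1.2   2.39  2.34  0.34 -2.01]
[ 1.07  0.35 -0.9   2.4   2.88  0.26 -2.58]
[0.12 0.25 0.3  2.45 3.97 0.45 2.59]
[-0.11  0.28  0.6   2.47  4.09  0.53  2.48]
up.2back.05 B
[ 1.26  0.45 -1.2   2.39  2.34  0.34  1.13]
[ 1.07  0.35 -0.9   2.4   2.88  0.26  0.57]
[ 0.85  0.28 -0.6   2.41  3.35  0.27  0.09]
[ 0.61  0.25 -0.3   2.43  3.64  0.32 -0.21]
[ 0.36  0.24  0.    2.44  3.83  0.38 -0.41]
[ 0.12  0.25  0.3   2.45  3.97  0.45 -0.55]
[-0.11  0.28  0.6   2.47  4.09  0.53 -0.66]
```

```bash
cat >> h.py <<'E'
def track(q,P,R,n=3): # guess of controller: min-norm local steps
    for _ in range(n):
        p,r=fk(q); e=np.r_[P-p,Ro.from_matrix(R@r.T).as_rotvec()]
        J=np.column_stack([np.r_[(fk(q+d)[0]-p)/1e-5,Ro.from_matrix(fk(q+d)[1]@r.T).as_rotvec()/1e-5] for d in np.eye(7)*1e-5])
        q=np.clip(q+J.T@np.linalg.solve(J@J.T+1e-4*np.eye(6),e),LO,HI)
    return q
def rel(q0,q1): # shift cm, turn deg in tool axes of q0
    p0,r0=fk(q0);p1,r1=fk(q1); return (r0.T@(p1-p0)*100).round(1).tolist(),np.degrees(Ro.from_matrix(r0.T@r1).as_rotvec()).round(1).tolist()
E
python3 - <<'E'
from h import *
q0=robot.get_obs()["joint_pos"]; H=C+RT[:,0]*.0188+[0,0,.15]
for R,g in ((RA,[1.03,.55,-1,2.37,2.5,.45,-2.2]),(RB,[1.03,.55,-1,2.37,2.5,.45,.95])):
    q1,e=ik(H,R,np.array(g),-1.05); print("target",q1.round(2),e)
    qt=q0.copy()
    for s in np.linspace(0,1,21)[1:]:
        q=q0+s*(q1-q0); p,r=fk(q); qt=track(qt,p,r)
        if round(s*20)%4==0: print(round(s,2),p.round(3),"toolz",r[:,2].round(2),"wrist",(p-.339*r[:,2]).round(2),"track",qt.round(2))
E
```

```text
target [ 1.06  0.58 -1.05  2.36  2.43  0.47 -2.09] 9.492406860545088e-14
0.2 [ 0.512 -0.311  0.404] toolz [ 0.16 -0.24 -0.96] wrist [ 0.46 -0.23  0.73] track [ 0.26  0.17  0.11  1.85  0.19  0.89 -0.15]
0.4 [ 0.508 -0.381  0.339] toolz [ 0.13 -0.48 -0.87] wrist [ 0.46 -0.22  0.63] track [ 0.16  0.26  0.22  2.    0.6   0.67 -0.49]
0.6 [ 0.549 -0.387  0.289] toolz [ 0.3  -0.54 -0.79] wrist [ 0.45 -0.21  0.56] track [ 0.    0.34  0.42  2.15  1.07  0.31 -0.94]
0.8 [ 0.595 -0.314  0.245] toolz [ 0.55 -0.37 -0.75] wrist [ 0.41 -0.19  0.5 ] track [ 0.36  0.37 -0.07  2.26  2.31  0.29 -2.12]
1.0 [ 0.598 -0.182  0.225] toolz [ 0.71 -0.02 -0.71] wrist [ 0.36 -0.18  0.46] track [ 0.86  0.47 -0.74  2.38  2.85  0.39 -2.54]
target [ 1.06  0.58 -1.05  2.36  2.43  0.47  1.06] 1.6264767310758543e-13
0.2 [ 0.512 -0.311  0.404] toolz [ 0.16 -0.24 -0.96] wrist [ 0.46 -0.23  0.73] track [0.31 0.17 0.05 1.85 0.2  0.9  0.46]
0.4 [ 0.508 -0.381  0.339] toolz [ 0.13 -0.48 -0.87] wrist [ 0.46 -0.22  0.63] track [0.28 0.26 0.06 1.99 0.66 0.7  0.71]
0.6 [ 0.549 -0.387  0.289] toolz [ 0.3  -0.54 -0.79] wrist [ 0.45 -0.21  0.56] track [0.24 0.32 0.09 2.13 1.2  0.43 0.83]
0.8 [ 0.595 -0.314  0.245] toolz [ 0.55 -0.37 -0.75] wrist [ 0.41 -0.19  0.5 ] track [ 0.4   0.37 -0.11  2.26  2.26  0.3   0.44]
1.0 [ 0.598 -0.182  0.225] toolz [ 0.71 -0.02 -0.71] wrist [ 0.36 -0.18  0.46] track [ 0.77  0.44 -0.61  2.38  3.01  0.38  0.43]
```

```bash
cat >> h.py <<'E'
Q0=np.array(D[-2][0]); QT=np.array([1.06,.58,-1.05,2.36,2.43,.47,-2.09])
def path(s0,s1):
    o=robot.get_obs(); q=o["joint_pos"]; print("t",o["time"],"q",q.round(2),"pos",o["ee_pos"].round(3))
    for s in np.linspace(s0,s1,6)[1:]: print(round(s,2),rel(q,Q0+s*(QT-Q0)))
E
sed -i 's/^D=\[json/D0=[json/' h.py; sed -i 's/^D0=/D=/' h.py
python3 -c "
from h import *
print(Q0.round(2)); path(0,.3)"
```

```text
[ 0.36  0.08  0.05  1.7  -0.28  1.02  0.24]
t 2.8 q [ 0.36  0.08  0.05  1.7  -0.28  1.02  0.24] pos [ 0.561 -0.214  0.525]
0.06 ([-4.1, -2.3, 3.1], [3.6, -7.1, 2.5])
0.12 ([-8.0, -4.1, 5.6], [6.0, -13.9, 4.2])
0.18 ([-11.6, -5.6, 7.6], [7.2, -20.2, 5.1])
0.24 ([-14.8, -6.5, 9.3], [7.4, -25.9, 5.2])
0.3 ([-17.5, -6.9, 10.9], [6.6, -30.6, 4.6])
```

>>> apply_moves(motion=[[[-4, -2.3, 3], [3.5, -7, 2.5], 0], [[-8, -4, 5.5], [6, -14, 4], 0], [[-11.5, -5.5, 7.5], [7, -20, 5], 0], [[-14.8, -6.5, 9.3], [7.4, -26, 5], 0], [[-17.5, -7, 11], [6.6, -30.6, 4.6], 0]])

```text
time: 3.3
ee_pos: [0.5033, -0.3534, 0.3642]
tool_rot: [[0.438, 0.892, 0.114], [0.851, -0.37, -0.373], [-0.291, 0.26, -0.921]]
wrist_force: [0.9, -0.4, 0.2]
finger_gap: 0.093
```

```bash
python3 -c "
from h import *
path(.3,.6)"
```

```text
t 3.3 q [ 0.22  0.22  0.16  1.93  0.4   0.79 -0.32] pos [ 0.503 -0.353  0.364]
0.36 ([-1.0, 0.4, 2.0], [-1.9, -3.7, -0.2])
0.42 ([-1.5, 1.1, 4.1], [-4.6, -6.2, -1.1])
0.48 ([-1.2, 1.9, 5.9], [-7.8, -7.5, -2.1])
0.54 ([-0.3, 2.7, 7.5], [-11.4, -7.4, -3.4])
0.6 ([1.3, 3.5, 8.8], [-15.1, -6.1, -4.7])
```

>>> apply_moves(motion=[[[-1, 0.4, 2], [-1.9, -3.7, -0.2], 0], [[-1.5, 1, 4], [-4.6, -6.2, -1], 0], [[-1.2, 2, 6], [-7.8, -7.5, -2], 0], [[-0.3, 2.7, 7.5], [-11.4, -7.4, -3.4], 0], [[1.3, 3.5, 8.8], [-15, -6, -4.7], 0]])

```text
time: 3.8
ee_pos: [0.5508, -0.3868, 0.2886]
tool_rot: [[0.386, 0.871, 0.305], [0.828, -0.181, -0.531], [-0.407, 0.458, -0.791]]
wrist_force: [0.5, -1.1, 0.4]
finger_gap: 0.0934
```

```bash
python3 -c "
from h import *
path(.6,.85)"
```

```text
t 3.8 q [ 0.01  0.34  0.41  2.14  1.05  0.31 -0.92] pos [ 0.551 -0.387  0.289]
0.65 ([1.8, 0.4, 0.8], [-3.2, 1.7, -0.7])
0.7 ([4.0, 0.7, 1.3], [-6.3, 4.5, -1.3])
0.75 ([6.6, 0.8, 1.4], [-9.3, 8.0, -1.8])
0.8 ([9.4, 0.7, 1.1], [-11.9, 12.1, -2.2])
0.85 ([12.4, 0.4, 0.4], [-14.3, 16.8, -2.5])
```

>>> apply_moves(motion=[[[1.8, 0.4, 0.8], [-3.2, 1.7, -0.7], 0], [[4, 0.7, 1.3], [-6.3, 4.5, -1.3], 0], [[6.6, 0.8, 1.4], [-9.3, 8, -1.8], 0], [[9.4, 0.7, 1.1], [-12, 12, -2.2], 0], [[12.4, 0.4, 0.4], [-14.3, 16.8, -2.5], 0]])

```text
time: 4.3
ee_pos: [0.5884, -0.3264, 0.2438]
tool_rot: [[0.28, 0.816, 0.506], [0.915, -0.067, -0.399], [-0.291, 0.575, -0.765]]
wrist_force: [0.2, -1.5, -1.4]
finger_gap: 0.093
```

```bash
python3 -c "
from h import *
path(.85,1)"
```

```text
t 4.3 q [ 0.29  0.37  0.03  2.25  2.16  0.26 -1.99] pos [ 0.588 -0.326  0.244]
0.88 ([6.1, 0.4, -0.6], [-6.2, 9.7, -0.1])
0.91 ([8.1, 0.2, -1.1], [-7.4, 12.8, -0.1])
0.94 ([10.0, -0.1, -1.8], [-8.5, 16.1, -0.1])
0.97 ([12.0, -0.5, -2.6], [-9.4, 19.4, -0.1])
1.0 ([13.9, -1.0, -3.6], [-10.3, 22.9, -0.1])
```

>>> apply_moves(motion=[[[3, 0.2, -0.2], [-3, 5, 0], 0], [[6, 0.4, -0.6], [-6, 9.7, 0], 0], [[9, 0.1, -1.4], [-8, 14.5, 0], 0], [[12, -0.5, -2.6], [-9.4, 19.4, 0], 0], [[13.9, -1, -3.6], [-10.3, 22.9, 0], 0]])

```text
time: 4.8
ee_pos: [0.5996, -0.1846, 0.2253]
tool_rot: [[0.034, 0.705, 0.708], [0.999, -0.031, -0.017], [0.01, 0.708, -0.706]]
wrist_force: [0.9, -0.4, -0.6]
finger_gap: 0.0929
```

```bash
python3 -c "
from h import *
go(C+RT[:,0]*(.0188-.1),RA); o=robot.get_obs()
q=o['joint_pos']
for k in np.linspace(.1,0,11):
    q=track(q,C+RT[:,0]*(.0188-k),RA); print(round(k,2),q.round(2))
"
```

```text
t 4.8 q [ 0.89  0.48 -0.77  2.37  2.81  0.39 -2.51] pos [ 0.5996 -0.1846  0.2253] F [ 0.9 -0.4 -0.6] gap 0.0929
shift [  0.08 -10.71   0.49] turn [ 0.12 -0.05 -0.76]
0.1 [ 0.9   0.66 -0.78  2.56  2.89  0.73 -2.49]
0.09 [ 0.89  0.68 -0.77  2.56  2.89  0.74 -2.48]
0.08 [ 0.87  0.7  -0.76  2.56  2.88  0.76 -2.48]
0.07 [ 0.86  0.72 -0.75  2.55  2.88  0.77 -2.47]
0.06 [ 0.85  0.74 -0.75  2.54  2.88  0.78 -2.46]
0.05 [ 0.84  0.75 -0.74  2.53  2.88  0.79 -2.46]
0.04 [ 0.83  0.77 -0.73  2.51  2.88  0.79 -2.45]
0.03 [ 0.82  0.79 -0.72  2.5   2.88  0.8  -2.45]
0.02 [ 0.81  0.81 -0.72  2.49  2.88  0.81 -2.44]
0.01 [ 0.8   0.83 -0.71  2.48  2.88  0.81 -2.44]
0.0 [ 0.79  0.84 -0.71  2.46  2.88  0.82 -2.43]
```

>>> apply_moves(motion=[[[0, -2.5, 0.7], [0, 0, -0.4], 0], [[0.1, -5.5, 1.5], [0, 0, -0.8], 0], [[0.1, -8.5, 2.2], [0, 0, -0.8], 0], [[0.1, -10.7, 3], [0, 0, -0.8], 0], [[0.1, -10.7, 3], [0, 0, -0.8], 0]])

```text
time: 5.3
ee_pos: [0.5443, -0.1817, 0.1254]
tool_rot: [[0.027, 0.71, 0.704], [1.0, -0.019, -0.019], [-0.0, 0.704, -0.71]]
wrist_force: [0.4, 0.4, -1.0]
finger_gap: 0.0931
```

Run:
```python
from h import *
import cv2
a=robot.capture("top")[:,:,::-1][150:290,310:470]; b=robot.capture("side")[:,:,::-1][70:230,270:420]
c=np.hstack([cv2.resize(a,(457,400),interpolation=cv2.INTER_CUBIC),cv2.resize(b,(343,400),interpolation=cv2.INTER_CUBIC)]); cv2.imwrite("pics/s1.png",c)
go(C+RT[:,0]*.0188,RA)
```

```text
t 5.4 q [ 0.86  0.7  -0.75  2.55  2.89  0.76 -2.48] pos [ 0.5469 -0.1818  0.1285] F [ 0.5 -1.1  1. ] gap 0.093
shift [ 0.09 -0.14  7.4 ] turn [0.06 0.12 0.08]
```

View pics/s1.png

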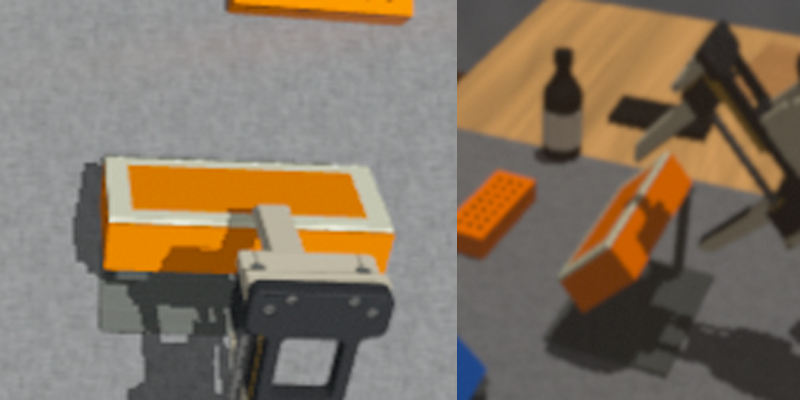

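Run:
```python
from h import *
import cv2
P=np.array([.5469,-.1818,.1285])
for nm,X in (("tip+y inner",P+RA[:,1]*.0465),("tip+y outer",P+RA[:,1]*.064),("edgemid lid",C+RT@[-.035,0,.02]),("lid nearL",C+RT@[-.035,.09,.02]),("lid nearR",C+RT@[-.035,-.09,.02])):
    print(nm,((proj("top",X)-[310,150])*2.857).round(1),((proj("side",X)-[270,70])*[343/150,2.5]+[457,0]).round(1))
```

```text
tip+y inner [[265.1 207.9]] [[638.4 156.7]]
tip+y outer [[269.6 184.2]] [[626.9 141. ]]
edgemid lid [[251.8 224. ]] [[641.  192.5]]
lid nearL [[108.7 219.4]] [[608.4 243.1]]
lid nearR [[395.  228.6]] [[669.2 148.9]]
```

>>> apply_moves(motion=[[[0.3, -0.1, 2], [0, 0, 0], 0], [[0.3, -0.1, 4], [0, 0, 0], 0], [[0.3, -0.1, 6], [0, 0, 0], 0], [[0.3, -0.1, 7.4], [0, 0, 0], 0], [[0.3, -0.1, 7.4], [0, 0, 0], 0]])

```text
time: 5.9
ee_pos: [0.6004, -0.1803, 0.0763]
tool_rot: [[0.026, 0.704, 0.71], [1.0, -0.015, -0.021], [-0.004, 0.71, -0.704]]
wrist_force: [-0.4, -0.4, 0.3]
finger_gap: 0.0926
```

>>> apply_moves(motion=[[[0, 0, 0], [0, 0, 0], 60], [[0, 0, 0], [0, 0, 0], 90], [[0, 0, 0], [0, 0, 0], 110], [[0, 0, 0], [0, 0, 0], 115], [[0, 0, 0], [0, 0, 0], 120]], newtons=5)

```text
time: 6.4
ee_pos: [0.5985, -0.1802, 0.0762]
tool_rot: [[0.026, 0.705, 0.708], [1.0, -0.015, -0.021], [-0.004, 0.709, -0.705]]
wrist_force: [0.3, 0.6, 0.1]
finger_gap: 0.0575
```

Run:
```python
from h import *
import cv2
a=robot.capture("top")[:,:,::-1][150:290,310:470]; b=robot.capture("side")[:,:,::-1][70:230,270:420]
c=np.hstack([cv2.resize(a,(457,400),interpolation=cv2.INTER_CUBIC),cv2.resize(b,(343,400),interpolation=cv2.INTER_CUBIC)]); cv2.imwrite("pics/s2.png",c)
go(C+RT[:,0]*.0188,RA)
```

```text
t 6.5 q [ 0.78  0.84 -0.7   2.47  2.88  0.83 -2.44] pos [ 0.5985 -0.1802  0.0761] F [-0.3 -1.  -0.3] gap 0.0511
shift [-0.22 -0.07  0.05] turn [0.13 0.15 0.16]
```

View pics/s2.png

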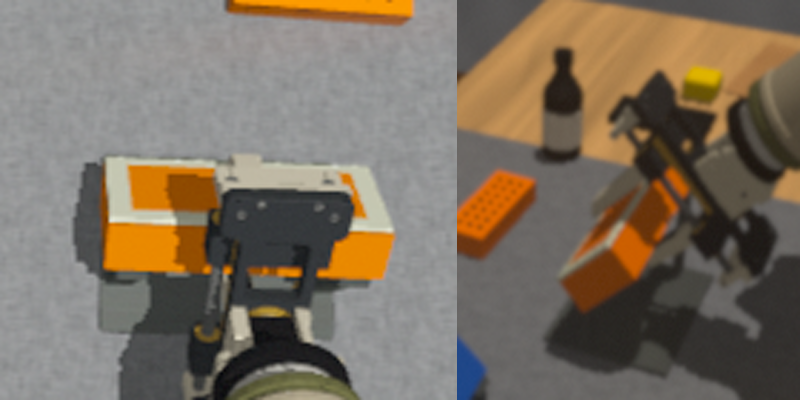

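The jaws straddle the tin near mid-length and the tin hasn't been disturbed: its corners are still at (105,158) and (393,230) in the crop. Now I'll close on it.

>>> apply_moves(motion=[[[0, 0, 0], [0, 0, 0], 160], [[0, 0, 0], [0, 0, 0], 200], [[0, 0, 0], [0, 0, 0], 255], [[0, 0, 0], [0, 0, 0], 255], [[0, 0, 0], [0, 0, 0], 255]], newtons=5)

```text
time: 7.0
ee_pos: [0.5986, -0.1801, 0.0759]
tool_rot: [[0.025, 0.705, 0.708], [1.0, -0.015, -0.021], [-0.004, 0.709, -0.706]]
wrist_force: [-0.2, -0.3, 0.9]
finger_gap: 0.0402
```

>>> apply_moves(motion=[[[0, 0, 0], [0, 0, 0], 255], [[0, 0, 0], [0, 0, 0], 255], [[0, 0, 0], [0, 0, 0], 255], [[0, 0, 0], [0, 0, 0], 255], [[0, 0, 0], [0, 0, 0], 255]], newtons=45)

```text
time: 7.5
ee_pos: [0.5986, -0.1801, 0.0759]
tool_rot: [[0.026, 0.705, 0.708], [1.0, -0.015, -0.021], [-0.004, 0.709, -0.706]]
wrist_force: [-0.5, -0.2, 0.5]
finger_gap: 0.0399
```

Run:
```python
from h import *
o=robot.get_obs(); go(o["ee_pos"]+[0,0,.03],o["tool_rot"]); q=o["joint_pos"]; P=o["ee_pos"]
# simulate lift then turn
R=o["tool_rot"]
for k in np.linspace(0,1,11): q=track(q,P+k*np.array([-.03,0,.2]),R)
print(q.round(2))
P=P+[-.03,0,.2]
for a in np.linspace(0,-180,25): # sign test
    qq=track(q if a==0 else qq,P,R@Ro.from_euler('z',a,degrees=True).as_matrix())
print("-180",qq.round(2),np.abs(fk(qq)[0]-P).max())
for a in np.linspace(0,180,25):
    qq=track(q if a==0 else qq,P,R@Ro.from_euler('z',a,degrees=True).as_matrix())
print("+180",qq.round(2),np.abs(fk(qq)[0]-P).max())
```

```text
t 7.5 q [ 0.78  0.84 -0.7   2.47  2.88  0.83 -2.44] pos [ 0.5986 -0.1801  0.0759] F [-0.5 -0.2  0.5] gap 0.0399
shift [-0.01  2.13 -2.12] turn [0. 0. 0.]
[ 1.01  0.35 -0.85  2.37  2.83  0.26 -2.54]
-180 [ 0.36  0.26 -0.03  2.41  3.77  0.35 -0.37] 1.1058590654311473e-08
+180 [ 1.34  0.47 -1.29  2.36 -1.05  0.11 -1.72] 0.13080636501881737
```

Gripped with a 39.9 mm gap and no side force. Now I'll lift gently.

>>> apply_moves(motion=[[[0, 0.4, -0.4], [0, 0, 0], 255], [[0, 1.3, -1.3], [0, 0, 0], 255], [[0, 2.7, -2.7], [0, 0, 0], 255], [[0, 4.2, -4.2], [0, 0, 0], 255], [[0, 5.6, -5.6], [0, 0, 0], 255]])

```text
time: 8.0
ee_pos: [0.5979, -0.1795, 0.1558]
tool_rot: [[0.025, 0.706, 0.707], [1.0, -0.015, -0.02], [-0.004, 0.708, -0.706]]
wrist_force: [0.9, -0.5, -3.7]
finger_gap: 0.0398
```

>>> apply_moves(motion=[[[0, 1.4, -2], [0, 0, 0], 255], [[0, 2.8, -4.2], [0, 0, 0], 255], [[0, 4.4, -6.8], [0, 0, 0], 255], [[0, 6, -9.5], [0, 0, 0], 255], [[0, 6.5, -10.5], [0, 0, 0], 255]])

```text
time: 8.5
ee_pos: [0.5692, -0.1782, 0.2778]
tool_rot: [[0.025, 0.705, 0.709], [1.0, -0.013, -0.022], [-0.007, 0.709, -0.705]]
wrist_force: [0.0, 0.0, -2.5]
finger_gap: 0.0397
```

Run:
```python
from h import *
import cv2
a=robot.capture("top")[:,:,::-1][120:320,280:500]; b=robot.capture("side")[:,:,::-1][30:230,250:450]
cv2.imwrite("pics/s3.png",np.hstack([cv2.resize(a,(418,380)),cv2.resize(b,(380,380))]))
go([.5986,-.1801,.0759],RA)
```

```text
t 8.6 q [ 1.    0.35 -0.86  2.37  2.82  0.26 -2.53] pos [ 0.5693 -0.1788  0.277 ] F [-0.2  0.3 -3.6] gap 0.0395
shift [  0.07 -12.2   16.25] turn [0.2  0.27 0.27]
```

View pics/s3.png

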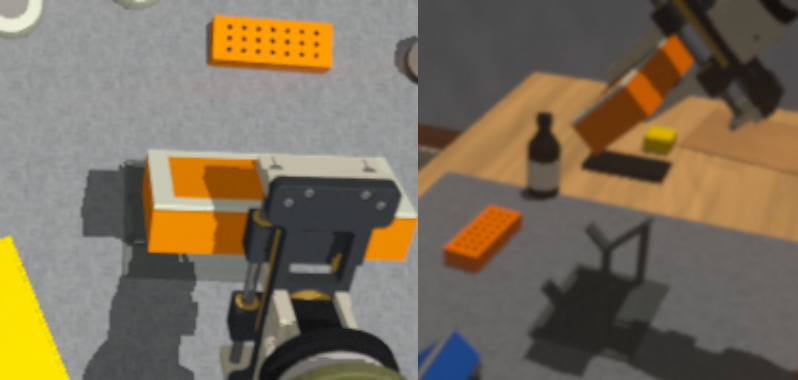

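The tin is clear of the stand with its lid closed. I'll turn it about the tool axis, starting with 72° and then checking.

>>> apply_moves(motion=[[[0, 0, 0], [0, 0, -5], 255], [[0, 0, 0], [0, 0, -12], 255], [[0, 0, 0], [0, 0, -20], 255], [[0, 0, 0], [0, 0, -28], 255], [[0, 0, 0], [0, 0, -36], 255]])

```text
time: 9.1
ee_pos: [0.5693, -0.1782, 0.2737]
tool_rot: [[-0.399, 0.584, 0.707], [0.815, 0.58, -0.019], [-0.421, 0.568, -0.707]]
wrist_force: [0.5, -0.4, -3.4]
finger_gap: 0.0399
```

>>> apply_moves(motion=[[[0, 0, 0], [0, 0, -7.2], 255], [[0, 0, 0], [0, 0, -14.4], 255], [[0, 0, 0], [0, 0, -21.6], 255], [[0, 0, 0], [0, 0, -28.8], 255], [[0, 0, 0], [0, 0, -36], 255]])

```text
time: 9.6
ee_pos: [0.5693, -0.178, 0.2737]
tool_rot: [[-0.666, 0.238, 0.707], [0.319, 0.948, -0.019], [-0.674, 0.212, -0.707]]
wrist_force: [-0.1, 0.3, -3.6]
finger_gap: 0.0399
```

```bash
python3 -c "
from h import *
go([.5693,-.1788,.277],RB)"
```

```text
t 9.6 q [ 0.77  0.3  -0.55  2.39  3.29  0.27 -1.76] pos [ 0.5693 -0.178   0.2737] F [-0.1  0.3 -3.6] gap 0.0399
shift [-0.25 -0.   -0.23] turn [-4.0000e-02 -6.0000e-02 -1.0755e+02]
```

>>> apply_moves(motion=[[[0, 0, 0], [0, 0, -7.2], 255], [[0, 0, 0], [0, 0, -14.4], 255], [[0, 0, 0], [0, 0, -21.6], 255], [[0, 0, 0], [0, 0, -28.8], 255], [[0, 0, 0], [0, 0, -36], 255]])

```text
time: 10.1
ee_pos: [0.5693, -0.178, 0.2736]
tool_rot: [[-0.679, -0.199, 0.706], [-0.299, 0.954, -0.019], [-0.67, -0.224, -0.707]]
wrist_force: [0.2, 0.2, -3.2]
finger_gap: 0.0396
```

>>> apply_moves(motion=[[[0, 0, 0], [0, 0, -7.2], 255], [[0, 0, 0], [0, 0, -14.4], 255], [[0, 0, 0], [0, 0, -21.6], 255], [[0, 0, 0], [0, 0, -28.8], 255], [[0, 0, 0], [0, 0, -36], 255]])

```text
time: 10.6
ee_pos: [0.5693, -0.1779, 0.2736]
tool_rot: [[-0.433, -0.56, 0.706], [-0.803, 0.596, -0.019], [-0.41, -0.576, -0.708]]
wrist_force: [0.2, -0.1, -2.2]
finger_gap: 0.0396
```

>>> apply_moves(motion=[[[0, 0, 0], [0, 0, -7.2], 255], [[0, 0, 0], [0, 0, -14.4], 255], [[0, 0, 0], [0, 0, -21.6], 255], [[0, 0, 0], [0, 0, -28.8], 255], [[0, 0, 0], [0, 0, -35.5], 255]])

```text
time: 11.1
ee_pos: [0.5694, -0.1778, 0.2736]
tool_rot: [[-0.027, -0.707, 0.706], [-1.0, 0.018, -0.019], [0.001, -0.707, -0.708]]
wrist_force: [0.3, -0.6, -3.0]
finger_gap: 0.0398
```

Run:
```python
from h import *
import cv2
a=robot.capture("top")[:,:,::-1][130:300,300:500]; b=robot.capture("side")[:,:,::-1][30:200,270:430]
cv2.imwrite("pics/t4.png",robot.capture("top")[:,:,::-1]); cv2.imwrite("pics/s4s.png",robot.capture("side")[:,:,::-1])
cv2.imwrite("pics/s4.png",np.hstack([cv2.resize(a,(444,378),interpolation=cv2.INTER_CUBIC),cv2.resize(b,(356,378),interpolation=cv2.INTER_CUBIC)]))
go([.5693,-.1788,.277],RB)
```

```text
t 11.3 q [ 0.35  0.26 -0.03  2.41  3.76  0.35 -0.38] pos [ 0.5697 -0.1779  0.2742] F [-1.1  0.3 -3.6] gap 0.0398
shift [ 0.09 -0.17 -0.22] turn [-0.02 -0.09 -0.5 ]
```

View pics/s4.png

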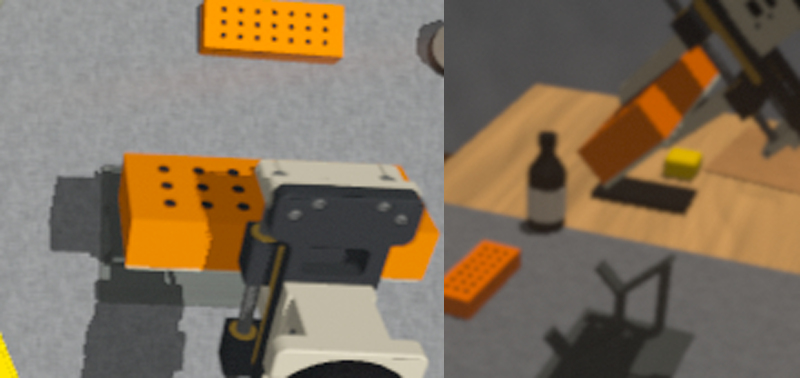

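Run:
```python
from h import *
T={(1,1,1):(124,154),(-1,1,1):(120,206),(-1,1,-1):(126,267),(-1,-1,-1):(424,279),(-1,-1,1):(438,230)}
k=np.array(list(T)); px=np.array(list(T.values()))/2.222+[300,130]-.3; h=np.array([.035,.09,.02])
o=robot.get_obs(); G=o["ee_pos"]-.0188*o["tool_rot"][:,2]; print("tool centre",G.round(4))
f=lambda p:(proj("top",k*h@Rtin(p[3],np.pi/4).T+p[:3])-px).ravel()
r=least_squares(f,[*G,0]); print(r.x.round(4),r.fun.round(1))
g=lambda p:(proj("top",k*h@Rtin(p[1],np.pi/4).T+[G[0],p[0],G[2]])-px).ravel()
r=least_squares(g,[G[1],0]); print(r.x.round(4),r.fun.round(1))
```

```text
tool centre [ 0.5564 -0.1776  0.2875]
[ 0.5581 -0.1754  0.2924 -0.0413] [-1.1 -3.   3.7  3.3 -2.  -0.4 -1.7  0.6  0.8 -0.8]
[-0.1766 -0.0456] [-0.5 -1.4  4.2  4.8 -1.6  0.9 -2.4  2.4  0.1  1.2]
```

Vent holes up and still closed. The tin is within about 2 mm of the tool axis along its length. I'll descend with that corrected.

```bash
python3 -c "
from h import *
go([.5986,-.1843,.156],RB); 
o=robot.get_obs(); print((RB.T@[0,0,-.078]*100).round(2))
q=o['joint_pos']
for k in np.linspace(0,1,6): q=track(q,o['ee_pos']*(1-k)+k*np.array([.5986,-.1843,.0759]),RB)
print(q.round(2))"
```

```text
t 11.3 q [ 0.35  0.26 -0.03  2.41  3.76  0.35 -0.38] pos [ 0.5697 -0.1779  0.2742] F [-1.1  0.3 -3.6] gap 0.0398
shift [ 0.6   6.3  10.41] turn [-0.02 -0.09 -0.5 ]
[-0.    5.52  5.52]
[ 0.25  0.76  0.11  2.5   3.48  0.92 -0.05]
```

>>> apply_moves(motion=[[[0.1, 1, 1.8], [0, 0, -0.5], 255], [[0.3, 2.7, 4.5], [0, 0, -0.5], 255], [[0.5, 4.4, 7.4], [0, 0, -0.5], 255], [[0.6, 5.8, 9.6], [0, 0, -0.5], 255], [[0.6, 6.3, 10.4], [0, 0, -0.5], 255]])

```text
time: 11.8
ee_pos: [0.5988, -0.1848, 0.154]
tool_rot: [[-0.027, -0.708, 0.706], [-1.0, 0.018, -0.02], [0.001, -0.706, -0.708]]
wrist_force: [0.5, -0.0, -1.9]
finger_gap: 0.0394
```

>>> apply_moves(motion=[[[0, 1.2, 1.2], [0, 0, 0], 255], [[0, 2.4, 2.4], [0, 0, 0], 255], [[0, 3.5, 3.5], [0, 0, 0], 255], [[0, 4.5, 4.5], [0, 0, 0], 255], [[0, 4.8, 4.8], [0, 0, 0], 255]])

```text
time: 12.3
ee_pos: [0.5991, -0.1854, 0.0884]
tool_rot: [[-0.027, -0.706, 0.708], [-1.0, 0.017, -0.02], [0.002, -0.708, -0.706]]
wrist_force: [0.1, -0.6, -2.4]
finger_gap: 0.0395
```

Run:
```python
from h import *
import cv2
a=robot.capture("top")[:,:,::-1][170:290,320:470]; b=robot.capture("side")[:,:,::-1][90:240,290:420]
cv2.imwrite("pics/s5.png",np.hstack([cv2.resize(a,(450,360),interpolation=cv2.INTER_CUBIC),cv2.resize(b,(312,360),interpolation=cv2.INTER_CUBIC)]))
go([.5986,-.1843,.0759],RB)
```

```text
t 12.4 q [ 0.25  0.73  0.11  2.49  3.49  0.88 -0.06] pos [ 0.5991 -0.1855  0.0891] F [ 0.1  0.4 -3.2] gap 0.0397
shift [-0.12  0.97  0.9 ] turn [-0.09 -0.13  0.08]
```

View pics/s5.png

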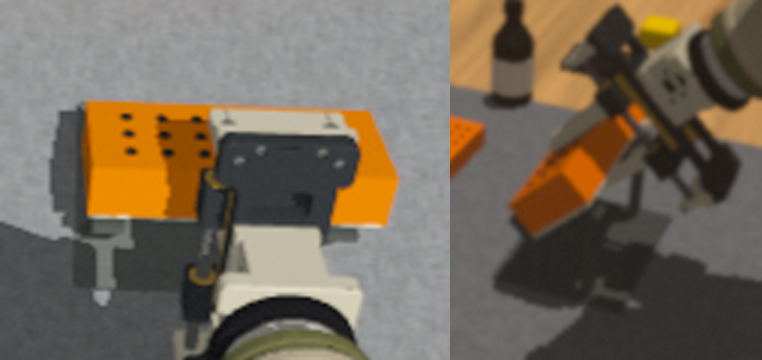

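>>> apply_moves(motion=[[[-0.1, 0.3, 0.3], [0, 0, 0], 255], [[-0.2, 0.6, 0.55], [0, 0, 0], 255], [[-0.2, 0.8, 0.75], [0, 0, 0], 255], [[-0.2, 0.9, 0.85], [0, 0, 0], 255], [[-0.2, 0.9, 0.85], [0, 0, 0], 255]])

```text
time: 12.9
ee_pos: [0.5989, -0.1834, 0.0781]
tool_rot: [[-0.025, -0.704, 0.71], [-1.0, 0.015, -0.021], [0.004, -0.71, -0.704]]
wrist_force: [-5.1, 1.1, 6.1]
finger_gap: 0.0398
```

```bash
python3 -c "
from h import *
go([.5986,-.183,.0759],RB)"
```

```text
t 12.9 q [ 0.24  0.76  0.11  2.5   3.47  0.92 -0.05] pos [ 0.5989 -0.1834  0.0781] F [-5.1  1.1  6.1] gap 0.0398
shift [-0.04  0.18  0.14] turn [-0.26 -0.14  0.17]
```

Contact with the stand is about 10 N, mostly from the lip, so the tin is seated. I'll release it.

>>> apply_moves(motion=[[[0, 0, 0], [0, 0, 0], 140], [[0, 0, 0], [0, 0, 0], 135], [[0, 0, 0], [0, 0, 0], 130], [[0, 0, 0], [0, 0, 0], 125], [[0, 0, 0], [0, 0, 0], 110]])

```text
time: 13.4
ee_pos: [0.599, -0.1836, 0.077]
tool_rot: [[-0.026, -0.705, 0.709], [-1.0, 0.015, -0.021], [0.004, -0.709, -0.705]]
wrist_force: [-0.5, -0.2, -0.3]
finger_gap: 0.0509
```

>>> apply_moves(motion=[[[0, 0, 0], [0, 0, 0], 80], [[0, 0, 0], [0, 0, 0], 60], [[0, 0, 0], [0, 0, 0], 40], [[0, 0, 0], [0, 0, 0], 30], [[0, 0, 0], [0, 0, 0], 30]])

```text
time: 13.9
ee_pos: [0.5988, -0.1836, 0.077]
tool_rot: [[-0.025, -0.705, 0.708], [-1.0, 0.015, -0.021], [0.004, -0.709, -0.706]]
wrist_force: [0.0, -0.8, 0.9]
finger_gap: 0.0812
```

Run:
```python
from h import *
import cv2
a=robot.capture("top")[:,:,::-1][170:290,320:470]; b=robot.capture("side")[:,:,::-1][90:240,290:420]
cv2.imwrite("pics/s6.png",np.hstack([cv2.resize(a,(450,360),interpolation=cv2.INTER_CUBIC),cv2.resize(b,(312,360),interpolation=cv2.INTER_CUBIC)]))
go([.5986,-.183,.0759],RB)
```

```text
t 14.0 q [ 0.24  0.76  0.11  2.5   3.47  0.92 -0.05] pos [ 0.5988 -0.1836  0.077 ] F [-0.5  0.2 -0.5] gap 0.0821
shift [-0.06  0.09  0.06] turn [-0.13 -0.15  0.16]
```

View pics/s6.png

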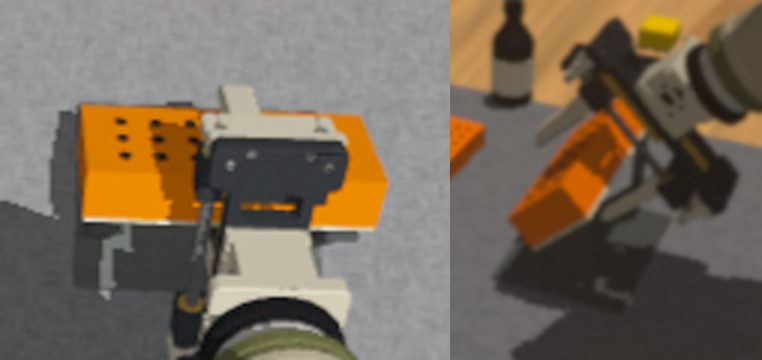

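The tin stays put: the far-left corner is at (346.7,205) and the near-right at (449,230), both within 1 px of the start. I'll withdraw along the tool axis, then move up.

>>> apply_moves(motion=[[[0, 0, -0.8], [0, 0, 0], 15], [[0, 0, -2.4], [0, 0, 0], 5], [[0, 0, -4.2], [0, 0, 0], 0], [[0, 0, -6], [0, 0, 0], 0], [[0, 0, -7.5], [0, 0, 0], 0]])

```text
time: 14.5
ee_pos: [0.552, -0.1837, 0.1214]
tool_rot: [[-0.028, -0.707, 0.707], [-1.0, 0.014, -0.025], [0.008, -0.707, -0.707]]
wrist_force: [0.5, -0.4, -1.5]
finger_gap: 0.0932
```

>>> apply_moves(motion=[[[0, -2, -2], [0, 0, 0], 0], [[0, -4.5, -4.5], [0, 0, 0], 0], [[0, -7.5, -7.5], [0, 0, 0], 0], [[0, -10, -10], [0, 0, 0], 0], [[0, -10, -10], [0, 0, 0], 0]])

```text
time: 15.0
ee_pos: [0.5528, -0.1847, 0.2669]
tool_rot: [[-0.031, -0.702, 0.712], [-0.999, 0.014, -0.03], [0.011, -0.712, -0.702]]
wrist_force: [0.5, -0.3, 0.3]
finger_gap: 0.0931
```

>>> apply_moves(motion=[[[4, 0, -3], [0, 0, 0], 0], [[8, 0, -6], [0, 0, 0], 0], [[12, 0, -9], [0, 0, 0], 0], [[12, 0, -9], [0, 0, 0], 0], [[12, 0, -9], [0, 0, 0], 0]])

```text
time: 15.5
ee_pos: [0.4956, -0.2792, 0.3081]
tool_rot: [[-0.03, -0.701, 0.712], [-1.0, 0.017, -0.025], [0.005, -0.713, -0.702]]
wrist_force: [-0.8, 0.1, -1.1]
finger_gap: 0.0931
```

Run:
```python
from h import *
import cv2
t=robot.capture("top")[:,:,::-1]; a=t[150:290,150:470]; b=robot.capture("side")[:,:,::-1][110:240,290:410]
cv2.imwrite("pics/s7.png",np.vstack([cv2.resize(a,(686,300),interpolation=cv2.INTER_CUBIC),np.hstack([cv2.resize(b,(277,300),interpolation=cv2.INTER_CUBIC),cv2.resize(t[190:280,330:460],(409,300),interpolation=cv2.INTER_CUBIC)[:, :409]])]))
go([.5986,-.183,.0759],RB); print(robot.get_obs()["qd"].round(3))
```

```text
t 15.6 q [ 1.51  0.34 -1.04  2.33  4.14  0.11 -0.47] pos [ 0.492  -0.2855  0.307 ] F [-0.1 -1.  -0.3] gap 0.0928
shift [-10.8    9.23  23.47] turn [-0.36 -0.86 -0.49]
[-0.146 -0.013  0.044  0.021 -0.177  0.041  0.111]
```

View pics/s7.png

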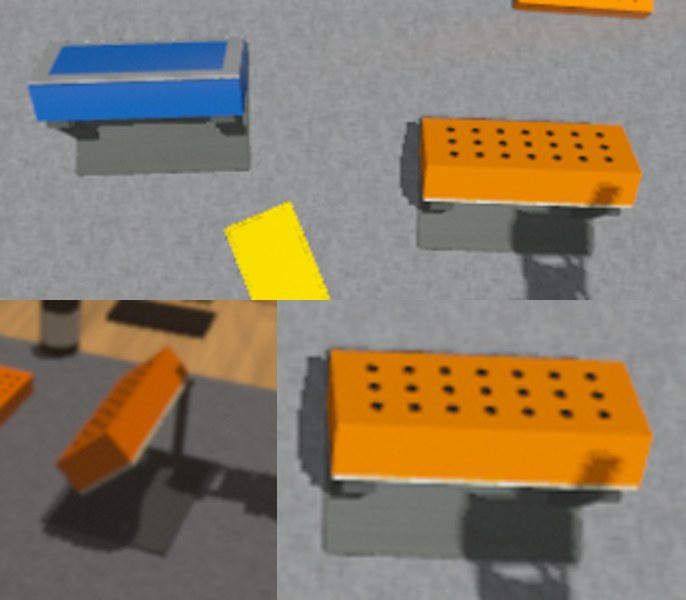

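The tin lies on its lid with its holes up and is closed; the blue tin is unmoved. I'll run one pose fit before handing in.

Run:
```python
from h import *
T={(1,1,1):(331,351),(1,-1,1):(622,362),(-1,1,1):(332,423),(-1,-1,1):(650,433),(-1,1,-1):(333,480),(-1,-1,-1):(641,488)}
k=np.array(list(T)); px=(np.array(list(T.values()))-[277,300])/[3.146,3.333]+[330,190]-.3; h=np.array([.035,.09,.02])
f=lambda p:(proj("top",k*h@Rtin(p[3],p[4]).T+p[:3])-px).ravel()
r=least_squares(f,[.585,-.182,.089,0,.78]); print(r.x.round(4),np.abs(r.fun).max().round(2),((r.x[:3]-[.5845,-.1816,.0889])*1000).round(1))
if np.linalg.norm(r.x[:3]-[.5845,-.1816,.0889])<.01 and abs(r.x[4]-.785)<.1: print(robot.sign_off())
```

```text
[ 0.5847 -0.1825  0.0905 -0.0229  0.8132] 1.3 [ 0.2 -0.9  1.6]
the job is handed in; nothing more can be done
None
```

I lifted the orange tin off its stand with the lid pinched shut, turned it 180° about the tool axis, laid it back lid-down with the vent holes up, and handed the job in at about 16 s of the 42 s. No verdict was reported.

**Last check, from the top camera just before hand-in:**
- **Position:** the tin's centre is about 2 mm from where it started (0.2, -0.9 and 1.6 mm in x, y and z).
- **Orientation:** its length is within 0.2° of the original direction. Its tilt reads about 46.6° against the nominal 45°. The corner residuals were up to 1.3 px, so that difference is mostly pixel error.
- **Lid:** it looks shut, with only the thin white rim showing. I judged this by eye and did not measure the lid's position.
- **Blue tin:** it looks unmoved, also by eye.
- **Arm:** it is clear of everything. It was still settling slightly (up to 0.18 rad/s) at the last reading.

**One disagreement:** the side camera alone first put the tin about 14 mm further in -y and 10 mm lower than the top camera. I used the top-camera fit because it gave the required 89 mm height. The jaws then closed on the tin almost exactly centred.

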